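# Pack the drop-front crate on the ledge

### The arm

A 7-joint arm with a two-finger parallel gripper is mounted at the origin on the work surface. World frame = base frame: x ahead of the robot, y to its left, z up, the work surface at z = 0. Lengths are in m, angles in rad, forces in N, time in s.
With the tool pointing down it reaches from about 0.425 to 0.95 m from the base axis. Payload 4.7 kg.
Tool frame: the origin (TCP) lies between the finger pads; the fingertips stand 25 mm ahead of it and the grasp point (between the pads) lies 6 mm ahead of it; z points along the fingers, y is the line along which they close (so a half turn about z gives the same grasp; the last joint's range is limited). The gripper opens to 85 mm and grips with 20 to 120 N. Pads are 22 mm wide; open, the fingers measure 114 mm over their backs; the gripper's body (76 mm by 85 mm) begins 54 mm behind the grasp point. The pads swing forward as they close: fully open they stand 13 mm farther back than shut.
Start: joints at [1.216, 0.469, -0.049, 1.532, 0.024, 1.141, -0.082], TCP at [0.216, -0.639, 0.256] pointing down, gripper open.
Joint ranges: [-2.59, 2.59], [-0.33, 1.99], [-1.39, 1.29], [0.1, 2.45], [-1.04, 4.18], [0.21, 1.99], [-2.66, 2.66]. Speed limits (rad/s): [2.57, 2.57, 3.14, 3.14, 3.14, 3.14, 3.14].

### API

Orientations are given as a 3x3 rotation matrix whose columns are the frame's x, y, z axes.
In Python, from rig import * gives the robot as it stands. Calls block until the motion is done:
- movep(position, orientation): joint-space move of the TCP to a pose.
- move_l(position, attitude=None, feed=0.15, until_force=None): straight line of the TCP; attitude=None keeps the orientation; feed is the mean speed in m/s. With until_force (N) it stops when the force on the tool has changed by that much, and returns True; else False.
- move_joints(angles): joint-space move.
- command_gripper(opening, newtons=None): finger opening in m; newtons is the grip in N (None keeps the last); returns when the fingers have stopped.
- sleep(seconds).
- inverse_kinematics(position, orientation): joint angles nearest the present ones, or None.
- sense(): the state.
- camera(name): name is "side" or "top" or "wrist"; returns (picture, depth): 420x560x3 uint8, red, green, blue; 420x560 float32, m along the optical axis (not along the pixel's ray), 0 where there is no reading.
- camera_params(name): a dict with "K" (3x3 intrinsics, pixels), "position" and "rotation" of the camera in the world; the wrist camera has in their place "tool_from_camera" (4x4, takes a point from camera to tool coordinates, whose origin is the TCP and whose axes are the flange's). Camera axes: x right, y down, z forward; pixel columns grow to the right and rows downward; lengths in m; the calibration is good to about 2 mm. The wrist camera is an equidistant fisheye: a pixel r from the principal point sees the ray r / f radians off the axis. A picture is of the moment at which its call begins: read the wrist's pose just before it. camera_params takes no time and is no camera call.
A pose or a line that the arm cannot do raises Unreachable and nothing moves.
- finish_job(): hands the job in; it is judged then, once.
The state is a dict: "time_s": time; "joint_pos": joint angles; "qd": joint speeds; "joint_efforts": joint torques, N m; "position": TCP position; "tcp_rot": TCP orientation; "wrist_force": force on the tool from outside, world axes, zero at the start; "ft_torque": the same for the moment, N m; "finger_gap": finger opening in m; "gripper_force": force on a finger pad.
Only numpy, scipy, OpenCV 4.12 (cv2) and the standard library are available. Lean on these libraries where they do the work, as an engineer would, in place of code of your own. Each camera call takes 0.05 s, during which the arm holds its last target. There are 200 camera calls.

### The job

Pack up the ledge: while the front of the little wooden crate is still folded down, stand the black case upright on its long base along the crate's back wall and set the white jar down gently (not dropped), upright, in the free front corner beside the steel tin, both right down on the crate floor. Then fold the crate's hinged front fully up so that it is shut, with the tin still in its corner. Leave the radio, ashtray, bowl and bottle opener where they are.

Things in the scene. Friction and masses are not known exactly. Their poses are not given: they have to be found in the camera images.
- crate: Low wooden crate, fixed. Origin: centre of its underside, on the ledge; +x from its hinged front (joint flap) to the back wall, z up. Inside 115 mm deep (x -57.5 to 57.5), 184 mm wide (y -92 to 92); floor top z = 8, back and side walls 10 thick, rims z = 50. Case goes in the back row (+x, along y); the tin stands in the front row at -y; the jar's free corner is the front row at +y.
- flap (a joint): Angle of the crate's hinged front, rad: 0 = upright, shut (hard stop), growing as it leans out, away from the back wall, to 1.2; starts 0.5 to 0.9. Panel 204 mm wide, 42 tall, 10 thick; hinge line along crate y at crate x = -62.5, z = 8 mm (mid-thickness). Stiff: stays where left, turns with about 0.06 N m (under 10 N), so closed fingertips can push it up from outside.
- flap_edge (a point): Middle of the free (top) edge of the hinged front, mid-thickness, 42 mm from the hinge line.
- rest: Bare aluminium slanted rest, fixed, 190 mm wide, holding the case. Origin: centre of its foot on the ledge; y along its width. It leans by 0.6 rad to its -x side (roughly to the robot): a plate under the case's base, and under the case's lower long face a 6 mm thick backing plate reaching only 28 mm up from the base; the rest of that face is free.
- case: Black hard plastic case, a block 46 mm thick (x), 176 long (y), 80 tall (z), about 0.3 kg. Origin: centre of its base (a 46 x 176 face), z up through it. At the start it leans in the rest, z tilted 0.6 rad from vertical to the rest's -x, y level. It can be gripped across its 46 mm near the top edge with the tool along its z axis.
- jar: White ceramic jar with a wooden lid, upright on the ledge, 62 mm diameter, 113 mm tall (straight sides from z = 4 to 94 mm, lid 60 mm diameter above 97 mm), about 0.32 kg. Origin: centre of its base, z up.
- tin: Flat closed steel tin, 60 mm (x) by 112 mm (y) by 40 mm tall, loose in the crate's front row at its -y end. Origin: centre of its base; axes along the crate's.
- ashtray: Empty round glass ashtray, 100 mm diameter, 32 mm tall; leave alone. Origin: centre of its base.
- bowl: Carved wooden bowl, 140 mm across, 55 mm tall; leave alone. Origin: centre of its base.
- opener: Flat steel bottle opener, about 147 mm long, 5 mm thick; leave alone. Origin on its underside, about the middle of its length; x along it.
- radio: Grey plastic radio with a round volume knob, 60 x 200 x 115 mm tall (carry handle to 141 mm), loose; leave alone. Origin: centre of its base.
Mind the look-alikes: they are no part of the job. What is meant by the jar is not red, and is the larger of those in its own colour.

How it is judged:
By the outcome, as a careful person would: the job done as asked, in the order asked, and still so for the second after the job is handed in, with the robot touching nothing.
It also fails if it takes over 59 s, if anything falls off the work surface, if the arm or the gripper's body presses on something with over 40 N, if the wrist force passes 120 N, or if a joint passes its speed limit or range.

## Working session

There is one attempt and no reset: what is moved stays moved. The work goes in short steps, each a Python script; the robot and the scene stay as the last script left them, time stands still between calls to the robot, and variables do not carry over. Pictures are saved under pics/ and viewed, at most 10 in all, crops included, and the job is handed in when it is done.

```bash
ls; mkdir -p pics
python3 - <<'E'
from rig import *
import numpy as np,cv2
for n in ("side","top"):
    im,d=camera(n); np.savez(f"{n}0.npz",im=im,d=d); cv2.imwrite(f"pics/{n}0.png",im[:,:,::-1])
    p=camera_params(n); print(n,p)
s=sense();print(s['time_s'],s['position'],s['tcp_rot'])
print(camera_params("wrist"))
E
```

```text
pics
side {'K': array([[532.84445988,   0.        , 272.95308251],
       [  0.        , 532.84445988, 205.54070151],
       [  0.        ,   0.        ,   1.        ]]), 'position': array([ 0.43509389, -1.32390467,  1.19779708]), 'rotation': array([[ 0.99818623, -0.04446609,  0.04058357],
       [-0.05976269, -0.65062564,  0.75704339],
       [-0.00725805, -0.75809567, -0.65210297]])}
top {'K': array([[514.41424546,   0.        , 284.64762064],
       [  0.        , 514.41424546, 205.78746475],
       [  0.        ,   0.        ,   1.        ]]), 'position': array([0.30848157, 0.0227524 , 1.4582951 ]), 'rotation': array([[-2.13188877e-02, -9.91416586e-01,  1.28990926e-01],
       [-9.99772288e-01,  2.12615741e-02, -1.82149187e-03],
       [-9.36692872e-04, -1.29000385e-01, -9.91644101e-01]])}
0.1 [ 0.21592116 -0.63905104  0.25538242] [[ 9.47377847e-01  3.20116963e-01 -5.87204465e-04]
 [ 3.20117499e-01 -9.47376471e-01  1.61492413e-03]
 [-3.93390873e-05 -1.71791777e-03 -9.99998524e-01]]
{'K': array([[325.1922621 ,   0.        , 279.93481603],
       [  0.        , 325.1922621 , 213.61832267],
       [  0.        ,   0.        ,   1.        ]]), 'tool_from_camera': array([[-5.65244421e-04, -9.56764076e-01, -2.90864544e-01,
         7.43551822e-02],
       [ 9.99999400e-01, -2.67852510e-04, -1.06225537e-03,
         2.15336609e-04],
       [ 9.38418977e-04, -2.90864969e-01,  9.56763654e-01,
        -1.17634601e-01],
       [ 0.00000000e+00,  0.00000000e+00,  0.00000000e+00,
         1.00000000e+00]])}
```

View pics/side0.png

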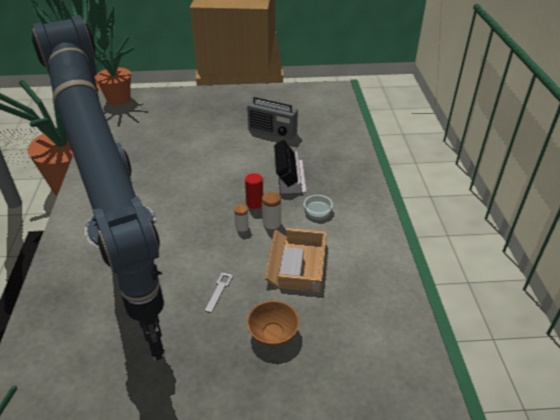

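View pics/top0.png

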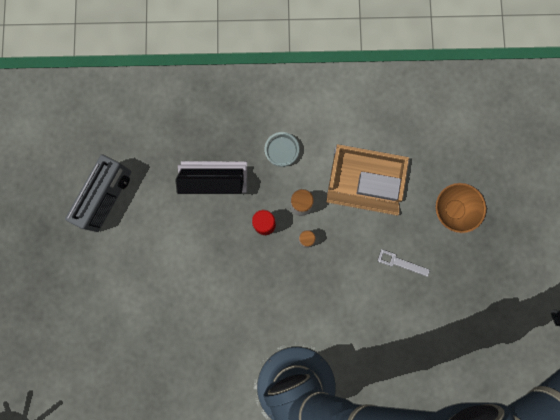

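Side view: the candidates are the red jar (254,190), the large white jar (271,210) and the small white jar (241,220). In the top view these are (263,222), (302,202) and (307,239). I choose the larger white one, and next measure from the clouds and crop it close.

```bash
cat > h.py <<'E'
import numpy as np,cv2
from rig import *
def cloud(n,im,d):
    p=camera_params(n);K=p["K"];v,u=np.mgrid[:420,:560]
    c=np.stack([(u-K[0,2])/K[0,0]*d,(v-K[1,2])/K[1,1]*d,d],-1)
    w=c@np.array(p["rotation"]).T+p["position"]; w[d<=0]=np.nan
    return w
def px(n,P):
    p=camera_params(n);c=(np.asarray(P)-p["position"])@p["rotation"];q=c@p["K"].T;return q[...,:2]/q[...,2:]
E
python3 - <<'E'
from h import *
W={}
for n in("side","top"):
    z=np.load(n+"0.npz");W[n]=cloud(n,z['im'],z['d'])
def box(n,r,zl,zh):
    a=W[n][r[1]:r[3],r[0]:r[2]].reshape(-1,3);a=a[np.isfinite(a[:,0])];return a[(a[:,2]>zl)&(a[:,2]<zh)]
g=box("top",(180,240,260,300),-.05,.05);print("floor top",np.median(g[:,2]),g[:,2].std())
g=box("side",(150,290,200,330),-.05,.05);print("floor side",np.median(g[:,2]),g[:,2].std())
for nm,r in dict(jar=(288,187,316,220),small=(297,228,318,250),red=(250,208,278,238)).items():
    a=box("top",r,.02,.2);zt=np.percentile(a[:,2],95);a=a[a[:,2]>zt-.012];c,rad=cv2.minEnclosingCircle(a[:,:2].astype(np.float32));print(nm,zt,c,rad,a.mean(0))
a=box("side",(260,190,285,232),.02,.2);zt=np.percentile(a[:,2],98);b=a[a[:,2]>zt-.01];print("jar side",zt,b.mean(0),cv2.minEnclosingCircle(b[:,:2].astype(np.float32)))
for n,r in dict(top=(318,135,420,222),side=(255,220,335,300)).items():
    a=box(n,r,.043,.058);print(n,"rim",cv2.minAreaRect(a[:,:2].astype(np.float32)),len(a))
    np.save(n+"rim.npy",a)
for n,r in dict(top=(165,150,258,205),side=(265,130,312,200)).items():
    a=box(n,r,.02,.2);np.save(n+"case.npy",a);print(n,"case",len(a),a.min(0),a.max(0))
# crops
z=np.load("top0.npz")['im'];s=np.load("side0.npz")['im']
A=cv2.resize(z[130:250,165:425],None,fx=3,fy=3,interpolation=2);B=cv2.resize(s[130:235,230:335],(360,360),interpolation=2)
B2=cv2.resize(s[215:300,250:340],(381,360),interpolation=2)
cv2.imwrite("pics/crop.png",np.vstack([cv2.resize(A,(741,342)),np.hstack([B,B2])[:, :, :]])[:,:,::-1][:600] if 0 else np.vstack([cv2.resize(A,(741,240)),np.hstack([B,B2])])[:,:,::-1])
E
```

```text
floor top -0.00014241811891846368 0.0031578918089274085
floor side 0.002432289437415358 0.0026345255036167663
jar 0.11641973030298161 (0.4997432827949524, -0.02481899783015251) 0.03031851537525654 [ 0.4991056  -0.02463664  0.11219073]
small 0.08548516663129706 (0.40021049976348877, -0.036936916410923004) 0.02157524786889553 [ 0.40016473 -0.03705638  0.08111363]
red 0.11675059947379447 (0.44626903533935547, 0.0787246897816658) 0.02977445349097252 [0.44600227 0.07859849 0.11241781]
jar side 0.1196787363404011 [ 0.49779883 -0.02932663  0.11531861] ((0.49609673023223877, -0.028142627328634262), 0.032888252288103104)
top rim ((0.5659152269363403, -0.21199513971805573), (0.20597635209560394, 0.1615263670682907), 78.23688507080078) 1402
side rim ((0.5510256290435791, -0.19199399650096893), (0.24956269562244415, 0.1936635673046112), 78.33441162109375) 1092
top case 1974 [0.5236431  0.1286485  0.02021419] [0.61463045 0.31933103 0.11401027]
side case 1225 [ 0.47940759 -0.03917177  0.02016765] [0.64094858 0.51283757 0.12186925]
```

View pics/crop.png

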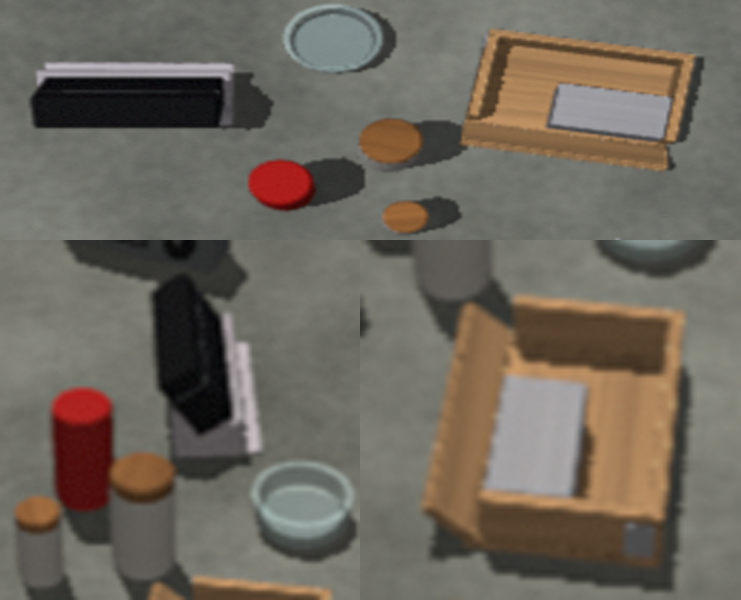

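The close crop confirms the larger white jar at top (302,202): r 30 mm, height 0.116, and a lid like the small one at (307,239). The crate's tin is at the right, its flap leans out, and the case leans toward the robot. Next I fit the crate and case poses.

Run:
```python
from h import *
from scipy.spatial import cKDTree
from scipy.optimize import minimize
def R2(t):return np.array([[np.cos(t),-np.sin(t)],[np.sin(t),np.cos(t)]])
zc=np.load("top0.npz");Wt=cloud("top",zc['im'],zc['d']);zs=np.load("side0.npz");Ws=cloud("side",zs['im'],zs['d'])
g=np.arange(-.0665,.068,.002);h=np.arange(-.101,.102,.002);X,Y=np.meshgrid(g,h)
def uband(X,Y):return ((X>.0575)|(np.abs(Y)>.092))&(X>-.055)
M=np.c_[X[uband(X,Y)],Y[uband(X,Y)]]
for n,W,off in(("top",Wt,0),("side",Ws,.0024)):
    r=(318,135,420,222) if n=="top" else (255,220,335,300)
    a=W[r[1]:r[3],r[0]:r[2]].reshape(-1,3);a=a[np.isfinite(a[:,0])];a=a[(abs(a[:,2]-off-.05)<.005)][:,:2];T=cKDTree(a)
    def cost(p):
        m=M@R2(p[2]).T+p[:2];d=T.query(m)[0];q=(a-p[:2])@R2(p[2]);
        ins=(np.abs(q[:,1])<.093)&(q[:,0]<.0575)  # ignore interior (tin) & flap
        o=np.maximum(np.abs(q[:,1])-.102,0)+np.maximum(q[:,0]-.0675,0)
        return np.minimum(d,.01).mean()+3*np.minimum(o,.01).mean()
    best=min((minimize(cost,[x0,-.21,t],method="Nelder-Mead",options=dict(initial_simplex=[[x0,-.21,t],[x0+.02,-.21,t],[x0,-.19,t],[x0,-.21,t+.1]])) for x0 in(.55,.57,.59) for t in(-.2,-.12,-.05)),key=lambda r:r.fun)
    print(n,"crate",best.x,best.fun)
    if n=="top":C=best.x
np.save("crate.npy",C)
R=R2(C[2])
# tin & flap in crate frame
a=Wt[135:225,318:425].reshape(-1,3);a=a[np.isfinite(a[:,0])];q=np.c_[(a[:,:2]-C[:2])@R,a[:,2]]
im=zc['im'][135:225,318:425].reshape(-1,3).astype(int)
t=q[(np.ptp(im,axis=1)<25)&(abs(q[:,2]-.048)<.006)&(abs(q[:,0])<.06)&(abs(q[:,1])<.092)];print("tin",np.percentile(t,[1,99],axis=0),cv2.minAreaRect(t[:,:2].astype(np.float32)))
f=q[(q[:,0]<-.066)&(abs(q[:,1])<.09)&(q[:,2]>.012)];print("flap x,z",np.percentile(f[:,[0,2]],[2,50,98],axis=0)); L=np.polyfit(f[:,0],f[:,2],1);print("flap angle",np.arctan2(-1,L[0]),L)
# case
s,c=np.sin(.6),np.cos(.6)
dark=zc['im'][150:205,165:258].reshape(-1,3).max(1)<60
P=Wt[150:205,165:258].reshape(-1,3)[dark];P=P[P[:,2]>.02]
def local(p,P):
    q=(P[:,:2]-p[:2])@R2(p[2]);x=q[:,0];z=P[:,2]-p[3]
    return np.c_[x*c+z*s,q[:,1],-x*s+z*c]
def cost(p):
    q=local(p,P);d=np.abs(q-[0,0,.04])-[.023,.088,.04]
    sd=np.linalg.norm(np.maximum(d,0),axis=1)+np.minimum(d.max(1),0)
    # visible footprint extents in y
    e=np.percentile(q[:,1],[.5,99.5]);return np.minimum(abs(sd),.012).mean()+.2*abs(e.sum())
b=min((minimize(cost,[x0,.2,0,.025],method="Nelder-Mead",options=dict(maxiter=3000,initial_simplex=[[x0,.2,0,.025],[x0+.02,.2,0,.025],[x0,.24,0,.025],[x0,.2,.1,.025],[x0,.2,0,.04]])) for x0 in(.56,.6,.63)),key=lambda r:r.fun)
print("case x,y,yaw,z",b.x,b.fun,len(P));q=local(b.x,P);print(np.percentile(q,[1,50,99],axis=0));np.save("case.npy",b.x)
```

```text
top crate [ 0.57788627 -0.2147201  -0.20811711] 0.0012991572578984055
side crate [ 0.57618597 -0.21589692 -0.20968417] 0.0019859169369490478Traceback (most recent call last):
  File "<stdin>", line 25, in <module>
ValueError: operands could not be broadcast together with shapes (9630,) (9585,)
```

Run:
```python
from h import *
from scipy.optimize import minimize
def R2(t):return np.array([[np.cos(t),-np.sin(t)],[np.sin(t),np.cos(t)]])
zc=np.load("top0.npz");Wt=cloud("top",zc['im'],zc['d'])
C=np.array([.5770,-.2153,-.209]);np.save("crate.npy",C);R=R2(C[2])
a=Wt[135:225,318:425].reshape(-1,3);ok=np.isfinite(a[:,0]);im=zc['im'][135:225,318:425].reshape(-1,3).astype(int)[ok];a=a[ok];q=np.c_[(a[:,:2]-C[:2])@R,a[:,2]]
t=q[(np.ptp(im,axis=1)<25)&(abs(q[:,2]-.048)<.006)&(abs(q[:,0])<.06)&(abs(q[:,1])<.092)];print("tin",np.percentile(t,[1,99],axis=0),cv2.minAreaRect(t[:,:2].astype(np.float32)))
f=q[(q[:,0]<-.07)&(abs(q[:,1])<.09)&(q[:,2]>.012)];print("flap x,z",np.percentile(f[:,[0,2]],[2,50,98],axis=0)); L=np.polyfit(f[:,0],f[:,2],1);print("flap lean",np.arctan2(-1,L[0])%np.pi,L)
s,c=np.sin(.6),np.cos(.6)
S=zc['im'][150:205,165:258].reshape(-1,3).max(1)<60
P=Wt[150:205,165:258].reshape(-1,3)[S];P=P[np.isfinite(P[:,0])];P=P[P[:,2]>.02]
def local(p,P):
    q=(P[:,:2]-p[:2])@R2(p[2]);x=q[:,0];z=P[:,2]-p[3]
    return np.c_[x*c+z*s,q[:,1],-x*s+z*c]
def cost(p):
    q=local(p,P);d=np.abs(q-[0,0,.04])-[.023,.088,.04]
    sd=np.linalg.norm(np.maximum(d,0),axis=1)+np.minimum(d.max(1),0)
    e=np.percentile(q[:,1],[.5,99.5]);return np.minimum(abs(sd),.012).mean()+.2*abs(e.sum())
b=min((minimize(cost,[x0,.2,0,.025],method="Nelder-Mead",options=dict(maxiter=3000,initial_simplex=[[x0,.2,0,.025],[x0+.02,.2,0,.025],[x0,.24,0,.025],[x0,.2,.1,.025],[x0,.2,0,.04]])) for x0 in(.56,.6,.63)),key=lambda r:r.fun)
print("case x,y,yaw,z",b.x,b.fun,len(P));q=local(b.x,P);print(np.percentile(q,[1,50,99],axis=0));np.save("case.npy",b.x)
```

```text
tin [[-0.05460187 -0.08899692  0.04228509]
 [ 0.00313381  0.02047324  0.05327585]] ((-0.025577902793884277, -0.03483244404196739), (0.05980091169476509, 0.1135316863656044), 0.4605634808540344)
flap x,z [[-0.09630703  0.01951896]
 [-0.08451411  0.03161004]
 [-0.07065551  0.04137443]]
flap lean 1.0582483569606835 [-0.56270868 -0.01620758]
case x,y,yaw,z [ 0.5876929   0.22188732 -0.02409853  0.02965257] 0.0016451316593657438 1638
[[-0.02061098 -0.08622355  0.01134531]
 [ 0.01541073 -0.00151919  0.07723768]
 [ 0.02528577  0.08494116  0.08543248]]
```

```bash
cat >> h.py <<'E'
def R2(t):return np.array([[np.cos(t),-np.sin(t)],[np.sin(t),np.cos(t)]])
def Rz(t):
    R=np.eye(3);R[:2,:2]=R2(t);return R
def Ry(t):return np.array([[np.cos(t),0,np.sin(t)],[0,1,0],[-np.sin(t),0,np.cos(t)]])
TD=np.array([[0,1,0],[1,0,0],[0,0,-1.]])   # tool down, tool y = +x
def wcloud():
    s=sense();im,d=camera("wrist");p=camera_params("wrist");K=p["K"];v,u=np.mgrid[:420,:560]
    a=(u-K[0,2])/K[0,0];b=(v-K[1,2])/K[1,1];r=np.hypot(a,b)+1e-9;k=np.tan(np.minimum(r,1.4))/r
    c=np.stack([a*k*d,b*k*d,d],-1);T=p["tool_from_camera"];w=(c@T[:3,:3].T+T[:3,3])@np.array(s["tcp_rot"]).T+s["position"]
    w[(d<=0)|(r>1.3)]=np.nan;return im,d,w
def st():
    s=sense();print("t%.2f"%s['time_s'],np.round(s['position'],4),"F",np.round(s['wrist_force'],1),"gap %.4f"%s['finger_gap'],"gf",s['gripper_force'],"j7 %.2f"%s['joint_pos'][6])
E
python3 - <<'E'
from h import *
x,y,yaw,z=np.load("case.npy");Rc=Rz(yaw)@Ry(-.6);o=np.array([x,y,z]);Rt=Rc@TD
print(Rt.round(2))
movep([.42,-.3,.33],Rz(-.4)@TD);st()
movep(o+Rc@[0,0,.08+.11],Rt);st()
im,d,w=wcloud();cv2.imwrite("pics/w1.png",im[:,:,::-1]);np.savez("w1.npz",im=im,d=d,w=w)
P=w.reshape(-1,3);m=np.isfinite(P[:,0])&(im.reshape(-1,3).max(1)<70);q=(P[m]-o)@Rc
q=q[(abs(q[:,0])<.05)&(abs(q[:,1])<.12)&(q[:,2]>.03)&(q[:,2]<.1)]
print(len(q),np.percentile(q,[1,10,50,90,99],axis=0).round(4))
t=q[(abs(q[:,0])<.02)&(abs(q[:,1])<.08)&(q[:,2]>.07)];print("top plane",np.c_[t[:,:2],np.ones(len(t))].shape,np.linalg.lstsq(np.c_[t[:,:2],np.ones(len(t))],t[:,2],rcond=None)[0])
u=q[(q[:,2]>.07)];print("top face extents",np.percentile(u[:,:2],[1,99],axis=0),cv2.minAreaRect(u[:,:2].astype(np.float32)))
E
```

```text
[[ 0.02  0.83  0.56]
 [ 1.   -0.02 -0.01]
 [ 0.    0.56 -0.83]]
t1.59 [ 0.4191 -0.3019  0.3295] F [ 0.1 -0.1 -0.1] gap 0.0852 gf 0.0 j7 0.07
t3.57 [0.4812 0.2236 0.1867] F [-0.8  0.4 -0.7] gap 0.0855 gf 0.0 j7 -1.69
12753 [[-0.0218 -0.0798  0.0787]
 [-0.0177 -0.0588  0.0796]
 [-0.0003  0.0144  0.0805]
 [ 0.0171  0.0736  0.0814]
 [ 0.0212  0.087   0.0821]]
top plane (10933, 3) [-0.00144428  0.00127282  0.08055901]
top face extents [[-0.02182101 -0.07976246]
 [ 0.02115499  0.08695972]] ((-0.000405922532081604, 0.0026057958602905273), (0.17189526557922363, 0.04465968534350395), 89.63320922851562)
```

View pics/w1.png

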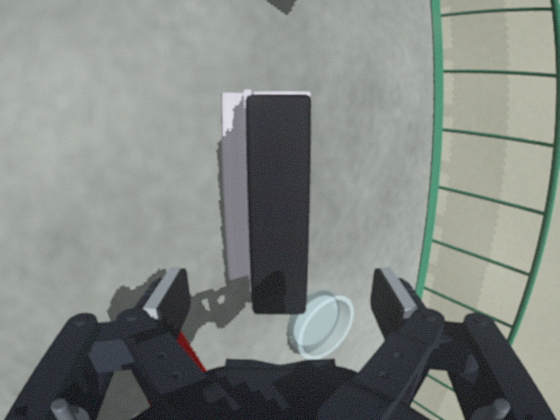

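The case is seen from (247,95) to (310,313), centred between the pads; the fit agrees to about 1 mm (y offset +3 mm). Now I grasp it.

Run:
```python
from h import *
x,y,yaw,z=np.load("case.npy");Rc=Rz(yaw)@Ry(-.6);o=np.array([x,y,z+.0005])+Rc@[-.0004,.003,0];np.save("case_o.npy",o)
move_l(o+Rc@[0,0,.0715],Rc@TD,feed=.12,until_force=12);st()
command_gripper(.02,60);st()
move_l(o+Rc@[0,0,.0715+.06],feed=.1);st()
C=np.load("crate.npy");Rk=Rz(C[2])
def cr(p):return np.array([C[0],C[1],0])+Rk@p
for sgn in(1,-1):
    R=Rk@TD@np.diag([sgn,sgn,1]);q=inverse_kinematics(cr([.034,0,.2]),R);print(sgn,q)
```

```text
t4.75 [0.5471 0.2258 0.0891] F [-1.4  0.2 -0.1] gap 0.0851 gf 0.0 j7 -2.28
t5.20 [0.5468 0.2261 0.0894] F [-5.   1.   5.3] gap 0.0453 gf 61.812307834625244 j7 -2.28
t5.95 [0.513  0.2264 0.1379] F [-0.3  0.2 -3.2] gap 0.0453 gf 62.11034417152405 j7 -1.93
1 [ 0.56425152  0.5086393  -0.39549625  1.64096109  0.21981333  1.03616623
 -0.1077596 ]
-1 [-0.32023258  0.6267263   0.91549724  1.69595176 -0.54967912  1.0976169
 -2.58696798]
```

```bash
cat >> h.py <<'E'
def cr(p):
    C=np.load("crate.npy");return np.array([C[0],C[1],0])+Rz(C[2])@np.asarray(p,float)
def crR():return Rz(np.load("crate.npy")[2])
E
python3 - <<'E'
from h import *
from scipy.spatial import cKDTree
from scipy.optimize import minimize
move_l([.46,.2,.30],feed=.25)
movep(cr([.034,0,.235]),crR()@TD);st()
sleep(.2);im,d,w=wcloud();cv2.imwrite("pics/w2.png",im[:,:,::-1]);np.savez("w2.npz",im=im,d=d,w=w)
R=crR();q=(w.reshape(-1,3)-cr([0,0,0]))@R;ok=np.isfinite(q[:,0]);q=q[ok];col=im.reshape(-1,3)[ok].astype(int)
a=q[(abs(q[:,2]-.05)<.005)&(abs(q[:,0])<.1)&(abs(q[:,1])<.13)]
print("rim pts",len(a),np.percentile(a,[1,50,99],axis=0).round(4))
for nm,s in dict(left=(a[:,1]>.08)&(abs(a[:,0])<.05),right=(a[:,1]<-.08)&(abs(a[:,0])<.05),back=(a[:,0]>.05)&(abs(a[:,1])<.08)).items():
    b=a[s];print(nm,len(b),np.percentile(b,[2,50,98],axis=0).round(4) if len(b) else "")
    k=0 if nm=="back" else 1
    if len(b)>20:print(" slope",np.polyfit(b[:,1-k],b[:,k],1))
k=(col.max(1)<70)&(q[:,2]>.2)&(q[:,2]<.26)&(abs(q[:,1])<.11)&(abs(q[:,0]-.034)<.04);b=q[k];print("case top",len(b),np.percentile(b,[1,50,99],axis=0).round(4),cv2.minAreaRect(b[:,:2].astype(np.float32)) if len(b) else "")
E
```

```text
t8.61 [ 0.6104 -0.221   0.2342] F [ 0.2  0.8 -3.3] gap 0.0453 gf 62.07860469818115 j7 0.56
rim pts 2574 [[-0.0546 -0.0781  0.0458]
 [-0.0412 -0.0164  0.048 ]
 [-0.0282  0.1021  0.0511]]
left 245 [[-0.0495  0.0931  0.0459]
 [-0.0387  0.098   0.05  ]
 [-0.0278  0.1026  0.0515]]
 slope [0.01736693 0.09857102]
right 2 [[-0.0493 -0.0809  0.0467]
 [-0.0491 -0.0808  0.0476]
 [-0.0489 -0.0807  0.0485]]
back 0 
case top 9307 [[ 0.0025 -0.026   0.2401]
 [ 0.0383 -0.0018  0.243 ]
 [ 0.0659  0.0714  0.2578]] ((0.030156150460243225, 0.023713938891887665), (0.0777619257569313, 0.11119237542152405), 13.575018882751465)
```

View pics/w2.png

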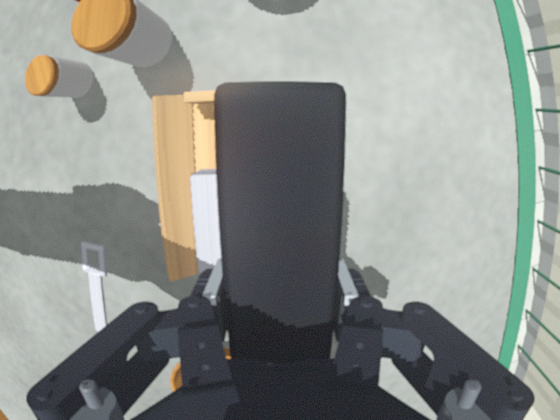

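The case (218–345, 85–360) is held straight above the crate. The wall's top end at (185–215, 97) and the tin are visible. I measure case end versus wall end in this same frame.

Run:
```python
from h import *
z=np.load("w2.npz");w=z['w'];q=((w-cr([0,0,0]))@crR())
for r in (80,84,86,90,100,140,200): print(r,q[r,280].round(4))
col=q[75:200,240:325];m=abs(col[...,2]-.243)<.004;p=col[m];print("case y max",np.percentile(p[:,1],[98,99.5,100]),"z",np.median(p[:,2]))
for r in(120,160,200):
    row=q[r,200:360];m=abs(row[:,2]-.243)<.005;print("x range",row[m,0].min().round(4),row[m,0].max().round(4),"y",np.median(row[m,1]).round(4),"z",np.median(row[m,2]).round(4))
t=q[170:265,190:222].reshape(-1,3);t=t[abs(t[:,2]-.047)<.004];print("tin y max",np.percentile(t[:,1],99),t[:,0].min(),"z",np.median(t[:,2]))
f=q[90:285,148:200].reshape(-1,3);f=f[(f[:,2]>.015)&(f[:,2]<.05)&(f[:,0]<-.066)];print("flap",np.percentile(f,[2,98],axis=0).round(4),np.polyfit(f[:,0],f[:,2],1))
b=q[90:104,185:216].reshape(-1,3);print("wall",np.percentile(b[b[:,2]>.044],[2,50,98],axis=0).round(4))
```

```text
80 [ 0.034   0.1166 -0.0005]
84 [0.034  0.0868 0.2416]
86 [0.034  0.086  0.2423]
90 [0.034  0.0847 0.242 ]
100 [0.034  0.0811 0.2439]
140 [0.034  0.0677 0.2434]
200 [0.0341 0.0472 0.2442]
case y max [0.08713483 0.08799511 0.08824543] z 0.2431057395477873
x range 0.0114 0.0571 y 0.0746 z 0.2431
x range 0.011 0.0564 y 0.0609 z 0.243
x range 0.0111 0.0569 y 0.0469 z 0.243
tin y max 0.02215643010220253 -0.054735318742191924 z 0.0478668800301494
flap [[-0.0951 -0.0953  0.0182]
 [-0.0666  0.099   0.0385]] [-0.71820937 -0.02824183]
wall [[-0.0549  0.0818  0.0447]
 [-0.0403  0.0972  0.0501]
 [ 0.0119  0.1026  0.2414]]
```

Run:
```python
from h import *
move_l(cr([.032,.0005,.150]),feed=.2)
move_l(cr([.032,.0005,.100]),feed=.08,until_force=8);st()
h=move_l(cr([.032,.0005,.077]),feed=.04,until_force=6);print(h);st()
```

```text
t10.21 [ 0.6086 -0.2218  0.1001] F [ 0.2  0.2 -3.2] gap 0.0455 gf 62.06817626953125 j7 0.66
True
t10.72 [ 0.6081 -0.2211  0.0798] F [-1.2  0.5  4.1] gap 0.0454 gf 63.33099961280823 j7 0.67
```

Run:
```python
from h import *
command_gripper(.075);st()
move_l(cr([.032,.0005,.16]),feed=.2)
for s in(1,-1):
    R=crR()@TD@Rz(s*np.pi/2)
    print(s,[np.round(q,2) if q is not None else None for q in(inverse_kinematics([.499,-.026,.25],R),inverse_kinematics(cr([-.022,.057,.2]),R))])
```

```text
t11.12 [ 0.6072 -0.2204  0.0785] F [-0.4  0.2  0.7] gap 0.0748 gf 0.0 j7 0.67
1 [array([-0.94,  0.32,  1.13,  1.99, -0.33,  1.04, -1.44]), array([-0.57,  0.61,  1.11,  1.85, -0.62,  1.08, -0.99])]
-1 [array([-0.64,  0.21,  0.71,  1.98, -0.17,  1.  ,  1.51]), array([-0.25,  0.42,  0.58,  1.83, -0.28,  0.97,  1.82])]
```

Run:
```python
from h import *
R=crR()@TD@Rz(-np.pi/2)
move_l(cr([.0,.03,.26]),feed=.3)
movep([.499,-.026,.25],R);command_gripper(.085)
sleep(.1);im,d,w=wcloud();st();cv2.imwrite("pics/w3.png",im[:,:,::-1]);np.savez("w3.npz",im=im,d=d,w=w)
P=w.reshape(-1,3);ok=np.isfinite(P[:,0]);P=P[ok]
a=P[(np.hypot(P[:,0]-.499,P[:,1]+.026)<.05)&(P[:,2]>.105)&(P[:,2]<.122)]
print(len(a),np.median(a,axis=0),cv2.minAreaRect(a[:,:2].astype(np.float32)),cv2.minEnclosingCircle(a[:,:2].astype(np.float32)))
q=(P-cr([0,0,0]))@crR()
k=q[(abs(q[:,2]-.088)<.006)&(abs(q[:,1])<.1)&(abs(q[:,0]-.03)<.04)];print("case",len(k),np.percentile(k,[1,50,99],axis=0).round(4))
```

```text
t13.57 [ 0.4991 -0.0263  0.2499] F [ 0.1 -0.1 -0. ] gap 0.0852 gf 0.0 j7 1.52
3930 [ 0.49744797 -0.02411173  0.11283416] ((0.49926963448524475, -0.024383410811424255), (0.05857248231768608, 0.05936579778790474), 64.28860473632812) ((0.49930644035339355, -0.02472730353474617), 0.03010842762887478)
case 1452 [[ 0.0078 -0.0836  0.0824]
 [ 0.0197  0.0629  0.0875]
 [ 0.0511  0.0881  0.0892]]
```

View pics/w3.png

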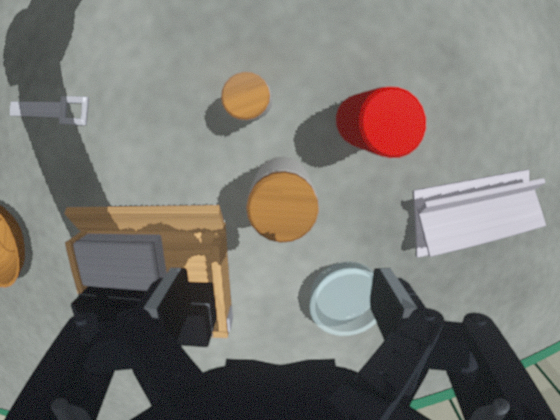

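Jar lid (283,206) matches the top-view fix to 1 mm, and the case stands in the crate with its top at 87.5 mm. The front row is tight at about 66 mm for the 62 mm jar, so first I regrip the case and seat it against the back wall.

Run:
```python
from h import *
Rc=crR()@TD
movep(cr([.0,.03,.26]),Rc)
command_gripper(.075)
move_l(cr([.032,.0005,.16]),feed=.3);move_l(cr([.032,.0005,.0785]),feed=.12,until_force=12);st()
command_gripper(.02,40);st()
move_l(cr([.032,.0005,.0805]),feed=.03)
h=move_l(cr([.038,.0005,.0805]),feed=.015,until_force=6);print(h);st()
p=sense()['position'];q=(np.array(p)-cr([0,0,0]))@crR();print("crate frame",q)
```

```text
t16.16 [ 0.6089 -0.2219  0.0793] F [-0.4  1.1 -0.1] gap 0.0750 gf 0.0 j7 0.68
t16.52 [ 0.6087 -0.2217  0.0794] F [-1.1 -0.6  5.8] gap 0.0454 gf 42.20188558101654 j7 0.68
True
t17.18 [ 0.6117 -0.2221  0.0796] F [-0.3  0.   4.7] gap 0.0458 gf 42.69035339355469 j7 0.67
crate frame [0.03539062 0.00056464 0.07956841]
```

Run:
```python
from h import *
q=(np.array(sense()['position'])-cr([0,0,0]))@crR()
command_gripper(.07);st()
move_l(cr([q[0],.0005,.16]),feed=.25)
R=crR()@TD@Rz(-np.pi/2);J=np.array([.4993,-.0246,0])
move_l(cr([.0,.03,.26]),feed=.35);movep(J+[0,0,.21],R);command_gripper(.085)
print(move_l(J+[0,0,.086],feed=.15,until_force=10));st()
command_gripper(.04,45);st()
move_l(J+[0,0,.20],feed=.12);st()
```

```text
t17.54 [ 0.6104 -0.2212  0.078 ] F [-0.6  0.5  0.1] gap 0.0702 gf 0.0 j7 0.67
False
t20.76 [ 0.4999 -0.0247  0.0866] F [-0.1 -0.9  0.3] gap 0.0848 gf 0.0 j7 1.73
t21.11 [ 0.4999 -0.0247  0.0872] F [-1.8 -0.6  6. ] gap 0.0609 gf 48.23896472342312 j7 1.73
t22.21 [ 0.4986 -0.0245  0.1992] F [-0.7  0.5 -3.3] gap 0.0610 gf 49.465629905462265 j7 1.58
```

Run:
```python
from h import *
R=crR()@TD@Rz(-np.pi/2);t=[-.0220,.057]
move_l(cr(t+[.20]),R,feed=.25);sleep(.1)
print(move_l(cr(t+[.115]),feed=.12,until_force=8));st()
print(move_l(cr(t+[.091]),feed=.03,until_force=5));st()
print(((np.array(sense()['position'])-cr([0,0,0]))@crR()).round(4))
```

```text
False
t23.91 [ 0.5679 -0.1552  0.1157] F [ 0.2 -0.6 -2.7] gap 0.0608 gf 49.499931489117444 j7 1.95
True
t24.55 [ 0.567  -0.1549  0.0953] F [-0.4 -0.   5.2] gap 0.0608 gf 50.2720714174211 j7 1.97
[-0.0223  0.057   0.0953]
```

Run:
```python
from h import *
R=crR()@TD@Rz(-np.pi/2)
command_gripper(.083);st()
move_l(cr([-.022,.057,.215]),feed=.2)
move_l(cr([-.13,-.035,.22]),feed=.3);command_gripper(0.0,20);sleep(.1)
im,d,w=wcloud();q=(w-cr([0,0,0]))@crR();cv2.imwrite("pics/w4.png",im[:,:,::-1]);np.savez("w4.npz",im=im,d=d,w=w)
im2,d2=camera("top");q2=(cloud("top",im2,d2)-cr([0,0,0]))@crR()
for n,Q in(("w",q.reshape(-1,3)),("top",q2.reshape(-1,3))):
    Q=Q[np.isfinite(Q[:,0])]
    for nm,lo,hi in(("jar",[-.07,.01,.11],[.03,.11,.127]),("case",[-.01,-.1,.083],[.07,.1,.093]),("tin",[-.06,-.09,.044],[.008,.02,.053]),("flap",[-.12,-.09,.012],[-.068,.09,.05])):
        k=Q[((Q>lo)&(Q<hi)).all(1)]
        if len(k)>20:print(n,nm,len(k),np.percentile(k,[2,50,98],axis=0).round(4).tolist())
st()
```

```text
t24.91 [ 0.5659 -0.1543  0.0941] F [ 0.1  0.3 -0. ] gap 0.0829 gf 0.0 j7 1.97
w jar 496 [[-0.053, 0.0415, 0.1106], [-0.046, 0.0598, 0.1201], [-0.0025, 0.0809, 0.1222]]
w case 179 [[0.0113, -0.0404, 0.0838], [0.0201, -0.0349, 0.0877], [0.0298, -0.0293, 0.089]]
w tin 1329 [[-0.0547, -0.0884, 0.0448], [-0.0392, -0.0024, 0.0478], [-0.0141, 0.0191, 0.0493]]
w flap 3726 [[-0.0965, -0.0865, 0.0209], [-0.0871, -0.0035, 0.0331], [-0.0692, 0.0861, 0.0388]]
top jar 394 [[-0.0507, 0.0296, 0.1128], [-0.024, 0.057, 0.1199], [0.0024, 0.0836, 0.1254]]
top case 959 [[0.012, -0.0835, 0.0834], [0.0339, -0.0016, 0.0875], [0.0556, 0.0839, 0.0924]]
top tin 534 [[-0.0538, -0.0648, 0.0443], [-0.0235, -0.0222, 0.0475], [0.0036, 0.0181, 0.0521]]
top flap 345 [[-0.0963, -0.0297, 0.0178], [-0.0825, 0.0385, 0.0308], [-0.0688, 0.0875, 0.0402]]
t27.24 [ 0.4426 -0.2226  0.22  ] F [-0.4  0.6 -0.3] gap 0.0004 gf 0.0 j7 1.99
```

View pics/w4.png

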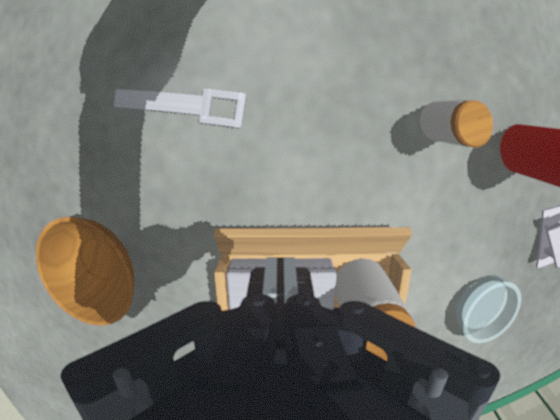

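The jar (375,300) stands upright beside the tin (285,280). The flap edge (215–410,230) is still folded down and the space in front is clear. Now I push the flap up at y = −35 mm, so the gripper body clears the jar.

Run:
```python
from h import *
y=-.035
print(move_l(cr([-.13,y,.044]),feed=.15,until_force=10));st()
print(move_l(cr([-.088,y,.044]),feed=.06,until_force=14));st()
print(move_l(cr([-.070,y,.044]),feed=.02,until_force=14));st()
print(((np.array(sense()['position'])-cr([0,0,0]))@crR()).round(4))
```

```text
False
t28.57 [ 0.4431 -0.2229  0.0447] F [-0.3  0.5 -0.4] gap 0.0001 gf 0.0 j7 2.25
True
t29.05 [ 0.4645 -0.227   0.0435] F [-1.4  0.4  1.2] gap 0.0004 gf 0.8378126285970211 j7 2.23
True
t29.70 [ 0.4644 -0.2269  0.0427] F [-0.2  0.1  1. ] gap 0.0002 gf 0.25474939146079123 j7 2.23
[-0.1077 -0.0347  0.0427]
```

The vertical finger jams on the leaning flap's edge: friction opposes the edge as it rises. I'll follow the edge's arc (up and in) so friction helps instead.

Run:
```python
from h import *
y=-.035
def tcp(t,dx=0):return cr([-.0625-.042*np.sin(t)-.005*np.cos(t)-.0105+dx,y,.008+.042*np.cos(t)-.005*np.sin(t)+.008])
move_l(cr([-.118,y,.039]),feed=.08);st()
move_l(tcp(.87),feed=.05,until_force=14)
for t in(.7,.5,.3,.15):
    h=move_l(tcp(t,.001),feed=.04,until_force=20);s=sense();print(t,h,s['wrist_force'].round(1),((np.array(s['position'])-cr([0,0,0]))@crR()).round(4))
    if h:break
```

```text
t29.98 [ 0.454  -0.2249  0.0388] F [ 0.4 -0.7 -0.9] gap 0.0000 gf 0.0 j7 2.24
0.7 False [-3.4  1.5  2.1] [-0.1033 -0.0349  0.0451]
0.5 False [-3.3  0.9  2.8] [-0.0959 -0.035   0.0508]
0.3 False [0.5 0.  0.6] [-0.0875 -0.0351  0.055 ]
0.15 False [-0.1  0.4  0.5] [-0.0823 -0.0351  0.0569]
```

Run:
```python
from h import *
y=-.035
h=move_l(cr([-.070,y,.057]),feed=.02,until_force=12);st()
print(h,((np.array(sense()['position'])-cr([0,0,0]))@crR()).round(4))
im,d=camera("side");cv2.imwrite("pics/s5.png",cv2.resize(im[180:310,215:375],(800,600)[0:2])[:,:,::-1]);Q=((cloud("side",im,d)-cr([0,0,0]))@crR()).reshape(-1,3)
im,d=camera("top");Q2=((cloud("top",im,d)-cr([0,0,0]))@crR()).reshape(-1,3)
for q in(Q,Q2):
    k=q[(q[:,0]<-.055)&(q[:,0]>-.11)&(q[:,1]>0.01)&(q[:,1]<.09)&(q[:,2]>.012)&(q[:,2]<.06)];print(len(k),np.percentile(k,[2,50,98],axis=0).round(4).tolist() if len(k) else "")
```

```text
t32.17 [ 0.4939 -0.2334  0.0563] F [ 0.1 -0.6 -0.2] gap 0.0001 gf 0.0 j7 2.19
True [-0.0775 -0.035   0.0563]
49 [[-0.0668, 0.0106, 0.0189], [-0.0598, 0.0322, 0.0517], [-0.0559, 0.0601, 0.0572]]
164 [[-0.0702, 0.0193, 0.014], [-0.0658, 0.0556, 0.0462], [-0.0566, 0.0887, 0.0536]]
```

View pics/s5.png

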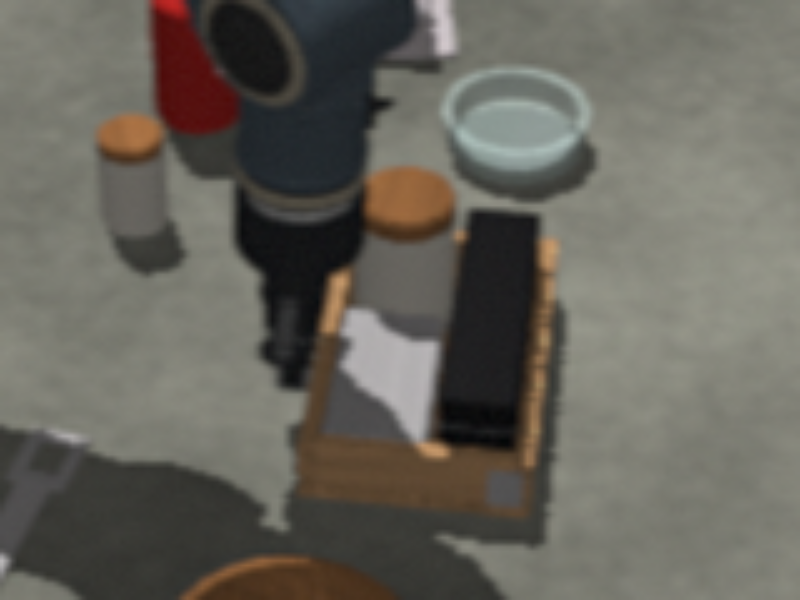

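The flap looks shut (front rim at (335,300)), with the jar, tin and case in place. One firmer press, then I retreat and verify.

Run:
```python
from h import *
y=-.035
f=lambda:((np.array(sense()['position'])-cr([0,0,0]))@crR()).round(4)
for _ in range(2):
    h=move_l(cr([-.068,y,.057]),feed=.015,until_force=22);print(h,f(),sense()['wrist_force'].round(1))
move_l(cr([-.13,y,.06]),feed=.1);move_l(cr([-.13,y,.22]),feed=.3);move_l(cr([-.13,-.0,.24]),feed=.3);sleep(.2)
im,d,w=wcloud();cv2.imwrite("pics/w6.png",im[:,:,::-1]);q=((w-cr([0,0,0]))@crR()).reshape(-1,3)
im2,d2=camera("top");q2=((cloud("top",im2,d2)-cr([0,0,0]))@crR()).reshape(-1,3)
for Q in(q,q2):
    for nm,lo,hi in(("flap",[-.11,-.09,.040],[-.056,.09,.056]),("jar",[-.07,.01,.11],[.03,.11,.127]),("case",[-.01,-.1,.083],[.07,.1,.093]),("tin",[-.053,-.09,.044],[.008,.02,.053])):
        k=Q[((Q>lo)&(Q<hi)).all(1)]
        if len(k)>20:print(nm,len(k),np.percentile(k,[2,50,98],axis=0).round(4).tolist())
st()
```

```text
True [-0.0774 -0.0348  0.0555] [-0.4  0.5  0.2]
False [-0.0767 -0.0347  0.0554] [-16.2   3.7   8.7]
flap 1501 [[-0.0674, -0.0872, 0.0406], [-0.0646, 0.0168, 0.0495], [-0.0574, 0.087, 0.0512]]
jar 47 [[-0.0532, 0.0455, 0.1103], [-0.051, 0.0511, 0.1157], [-0.0089, 0.0841, 0.1217]]
case 194 [[0.0111, -0.005, 0.0838], [0.0216, 0.0005, 0.088], [0.0324, 0.0059, 0.0894]]
tin 1376 [[-0.0526, -0.0877, 0.0463], [-0.037, -0.0605, 0.0479], [-0.0152, -0.0351, 0.0494]]
flap 137 [[-0.0673, -0.0028, 0.042], [-0.0623, 0.0442, 0.0485], [-0.0568, 0.0877, 0.0549]]
jar 405 [[-0.0507, 0.0298, 0.1121], [-0.0244, 0.0567, 0.1203], [0.0028, 0.0839, 0.1249]]
case 700 [[0.0122, -0.0808, 0.0833], [0.0372, 0.0206, 0.0871], [0.0557, 0.0852, 0.0921]]
tin 219 [[-0.052, -0.0157, 0.0441], [-0.0248, 0.0029, 0.0475], [0.0032, 0.0191, 0.0522]]
t35.73 [ 0.4492 -0.189   0.2393] F [ 0.6 -0.4 -0.4] gap 0.0003 gf 0.0 j7 1.89
```

View pics/w6.png

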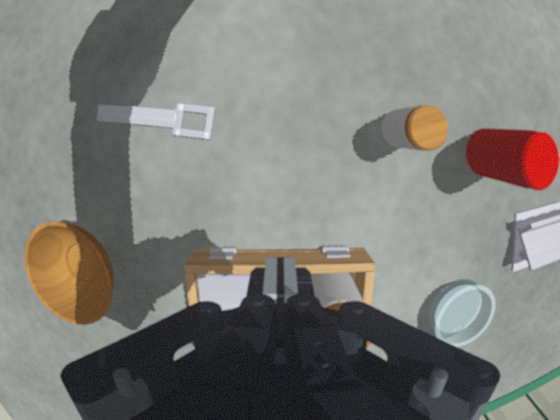

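The flap is upright at the hard stop: its edge spans x −67.4 to −57.5 mm at z 50 mm, row 255 in the picture. The jar, case and tin are in place and nothing else has moved, so I hand the job in.

```bash
python3 -c "
from rig import *
print(finish_job())"
```

```text
the job is handed in; nothing more can be done
None
```

I handed the job in at about 36 s: the case stands along the crate's back wall, the jar stands upright on the floor beside the tin, and the hinged front is shut against its stop, with the tin still in its corner and the radio, ashtray, bowl and opener untouched.

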